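# Key a rotor hub to its shaft with a gib-head taper key

### The job

Lock the rotor hub to its shaft: lay the oiled steel taper key in the open keyseat on top of the shaft with its thin end towards the hub, slide it into the hub's keyway and tap it in on its head until it is tight, so that a firm push of about 15 N no longer moves it on. Go gently: a push of more than about 25 N can crack the cast hub. Leave the key wedged there and do not disturb the tools and parts lying around.

Things in the scene. Friction and masses are not known exactly. Their poses are not given: they have to be found in the camera images.
- taper_key: Gib-head taper key, bare steel, 0.1 kg, lying on the table on its flat underside, the way up it is used. Shank 94 mm long, 12 wide, its top sloping 1 in 25 from 11.8 mm high at the head to 8 mm at the nose. Origin on the underside, on the centre line, where shank meets head; x points to the thin end (nose at x = +94 mm), z up. The shank is oiled and slippery.
- key_head (a point): Centre of the key's head (dry, not oiled), a block 14 mm long, 12 wide and 24 high: this point is 7 mm behind the key's origin, 12 mm above the underside, axes as the key's. Grip it across its 12 mm width with the fingertips 8 mm or more above the underside, so that they clear the shaft when the key is down in the keyseat.
- keyseat (a point): Point on the floor of the shaft's keyseat, on its centre line, below the hub's near face. x points along the shaft from its free end into the hub (the way the key is driven), z up. The keyseat is an open-topped groove, 14 mm wide (1 mm of room each side of the key), 5.5 mm deep, upper edges bevelled 1.6 mm; it runs from the shaft's end at x = -120 mm to under the hub.
- stand: Grey stand, fixed: base plate 266 x 124 x 12 mm with a front rest and rear bearing block that carry a level steel shaft of 44 mm diameter, axis at z = 78.5 mm, free end roughly towards the robot. Origin: on the underside, 8 mm beyond its centre; x along the shaft, away from the free end. The shaft's top is at z = 100.5 mm, keyseat floor at z = 95 mm, shaft end at x = -150 mm, hub face at x = -30 mm.
- hub: Cast aluminium rotor hub on the shaft, fixed: barrel 84 mm in diameter, 60 long, then a flange of 116 mm, 10 thick. Origin on its axis in the near face, x as the keyseat's. Its keyway is 15 mm wide above the keyseat; the roof slopes down 1 in 25 like the key and at the mouth is 8.7 to 10.7 mm above the keyseat floor, different each time and too fine a difference to read from the pose.
- key_nose (a point): Middle of the underside edge at the key's thin end. With the nose under the hub the key slides freely, then bites with the nose anywhere from 18 to 68 mm inside the hub's face; from there the push needed rises by very roughly 5 N a millimetre. The oiled taper holds itself: let go, it stays and presses on the hub about as hard as it was pushed.
- caliper: Dial caliper, 150 mm long, lying flat behind the stand on the left: bystander. Origin at the centre of its underside.
- spinner_shell: Thin teal half-shell, 90 mm across and 16 mm high, near the table's front edge on the left: bystander. Origin at the centre of its underside.
- blade_long: Long white blade, 200 x 42 x 14 mm, lying to the right of the stand: bystander. Origin at the centre of its underside.
- brown_tape: Roll of brown tape, 68 mm across and 12 mm high, on the right: bystander. Origin at the centre of its underside.
There are look-alikes about, which are no part of the job. What is shaped like the taper_key but brown is not meant.

How it is judged:
By the outcome, as a careful person would: the job done as asked, in the order asked, and still so for the second after the job is handed in, with the robot touching nothing.
It also fails if it takes over 51 s, if anything falls off the work surface, if the arm or the gripper's body presses on something with over 40 N, if the wrist force passes 120 N, or if a joint passes its speed limit or range.

### The arm

A 6-joint arm with a two-finger parallel gripper is mounted at the origin on a cart in front of the work surface, level with it; the furniture and walls round the work are solid. World frame = base frame: x ahead of the robot, y to its left, z up, the work surface at z = 0. Lengths are in m, angles in rad, forces in N, time in s.
With the tool pointing down it reaches from about 0.375 to 0.925 m from the base axis. Payload 5.7 kg.
Tool frame: the origin (TCP) lies on the centre line of the jaws, within the pads' length; the fingertips stand robot.nose_length ahead of it and the grasp point (between the pads) lies 11 mm behind it (robot.nose_length is the distance from the TCP to the fingertips, in m); z points along the fingers, y is the line along which they close (so a half turn about z gives the same grasp; the last joint's range is limited). The gripper opens to 88 mm and grips with 3 to 60 N. Pads are 20 mm wide; open, the fingers measure 115 mm over their backs; the gripper's body (75 mm by 178 mm) begins 61 mm behind the grasp point.
Start: joints at [1.215, 0.359, 1.51, -0, 1.272, -0.115], TCP at [0.143, 0.583, 0.231] pointing down, gripper open.
Joint ranges: [-2.97, 2.97], [-1.01, 2.36], [0.21, 2.38], [-0.96, 4.11], [0.2, 2.71], [-2.98, 2.98]. Speed limits (rad/s): [2.39, 2.39, 3.14, 3.14, 3.14, 3.14].

### API

Orientations are given as a unit quaternion [x, y, z, w].
In Python, from plant import robot gives the robot as it stands.
- The arm moves only by the shell command python3 -m creep 'ROWS' [FORCE]. ROWS is JSON, a list of rows, each a list of 3 entries, a list of its own where there are three numbers: the turn, a rotation vector about the tool's x, y, z in degrees, then the shift along the tool's x, y, z in cm, then the closure, from 0 (fully open) to 1 (shut). A call has 1 to 10 rows; each row is the pose to reach, as a shift and turn from the pose commanded when the call began, along the tool's axes at that moment; what a row does not reach only later rows make up. A row lasts 1/8 s, in which the tool goes at most 62.5 mm and 10.7 degrees, less where a joint would pass 70% of its speed; a pose out of reach is approached as far as the arm can. A call with a gripper value outside its range is refused whole. The fingers move at their own pace and stop on an object; FORCE is the grip in N (left out, the last holds). Time passes only in rows, so rows that repeat a pose let the fingers close. It gives the time, the measured TCP pose, the force, the opening and the grip force at its end, in the units of the state.
- robot.read_state(): the state, without advancing time (a new reading comes with each control period).
- robot.get_image(name): name is "scene" or "side" or "wrist"; returns a dict with "pixels" (384x512x3 uint8, red, green, blue), "mtx" (3x3 intrinsics, pixels), "R" (3x3) and "t" (3): a world point X has camera coordinates R X + t. Camera axes: x right, y down, z forward; pixel columns grow to the right and rows downward; lengths in m; the calibration is good to about 2 mm. A picture is of the moment at which its call begins. There is no depth.
- robot.sign_off(): hands the job in; it is judged then, once.
The state is a dict: "time_s": time; "q": joint angles; "qd": joint speeds; "joint_torque": joint torques, N m; "tcp_pos": TCP position; "tcp_rot": TCP orientation; "contact_force": force on the tool from outside, world axes, zero at the start; "ft_torque": the same for the moment, N m; "finger_gap": opening from 0.0 (shut) to 1.0 (fully open); "gripper_force": force on a finger pad.
Only numpy, scipy, OpenCV 4.12 (cv2) and the standard library are available. Lean on these libraries where they do the work, as an engineer would, in place of code of your own. Each camera call takes 0.05 s, during which the arm holds its last target. There are 200 camera calls.

## Working session

There is one attempt and no reset: what is moved stays moved. The work goes in short steps, Python scripts to look and compute and a shell command to move; the robot and the scene stay as the last step left them, time stands still between calls to the robot, and variables do not carry over. Pictures are saved under pics/ and viewed, at most 10 in all, crops included, and the job is handed in when it is done.

```bash
mkdir -p pics
cat > h.py <<'E'
import numpy as np, cv2
from plant import robot
from scipy.spatial.transform import Rotation as Rn
def grab(n,f):
    im=robot.get_image(n); np.savez('pics/'+f+'.npz',**im)
    cv2.imwrite('pics/'+f+'.png',im['pixels'][:,:,::-1]); return im
def ld(f): return dict(np.load('pics/'+f+'.npz'))
def ray(im,u,v):
    R,t=np.array(im['R']),np.array(im['t']); d=R.T@np.linalg.solve(im['mtx'],[u,v,1.]); return -R.T@t,d
def plane(im,u,v,z):
    c,d=ray(im,u,v); return c+d*(z-c[2])/d[2]
def proj(im,X):
    p=im['mtx']@(np.array(im['R'])@np.array(X)+im['t']); return p[:2]/p[2]
def rel(X):  # world target TCP -> tool shift cm
    s=robot.read_state(); R=Rn.from_quat(s['tcp_rot']); return R.inv().apply(np.array(X)-s['tcp_pos'])*100
E
python3 - <<'E'
from h import *
a=grab('scene','s0');b=grab('side','d0')
cv2.imwrite('pics/both.png',cv2.resize(np.hstack([a['pixels'],b['pixels']])[:,:,::-1],(800,300)))
for i in(a,b): print(-i['R'].T@i['t'], i['R'][2])
print(robot.read_state(),robot.nose_length)
E
```

```text
[ 0.22055943 -0.74067927  1.05021832] [ 0.29167602  0.57336749 -0.76562054]
[0.17445409 0.70528935 0.83719162] [ 0.34776065 -0.67238879 -0.65341858]
{'time_s': 0.1, 'q': array([ 1.21491294e+00,  3.59436351e-01,  1.51132196e+00, -7.91971023e-06,
        1.27251351e+00, -1.15082057e-01]), 'qd': array([-8.05739581e-04, -1.48844649e-04, -3.26667478e-03,  1.27219239e-03,
       -4.76785061e-05,  3.37118539e-04]), 'joint_torque': array([ 7.18015981e-04, -5.16349626e+01, -2.71406382e+01,  6.77139591e-02,
        2.75588507e-02, -1.14299857e-05]), 'tcp_pos': array([0.1428722, 0.582107 , 0.2298925]), 'tcp_rot': array([ 1.20108778e-01,  9.92760382e-01, -8.17295064e-04, -1.92205584e-04]), 'contact_force': array([-0.57221031, -1.27168977, -0.24170403]), 'ft_torque': array([-0.03066836,  0.01156732, -0.01179314]), 'gripper_force': 0.0, 'finger_gap': 0.9990381752585373} 0.008
```

View pics/s0.png

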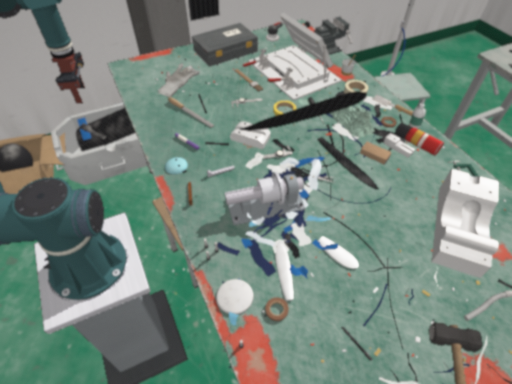

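View pics/d0.png

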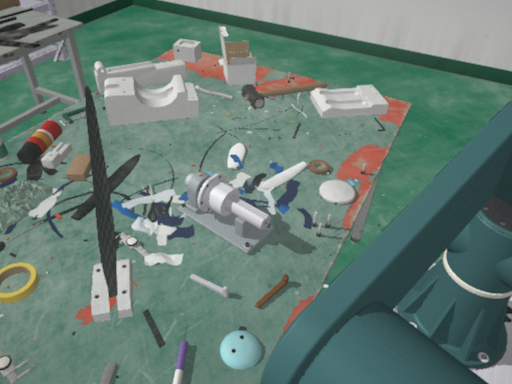

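Candidates: a grey key-shaped part at scene (220,171) / side (210,285), and a brown one at scene (189,193) / side (272,290). Bare steel fits the grey one, and the brown one is the look-alike. I'll confirm this in one crop.

Run:
```python
from h import *
b=ld('d0')['pixels'][:,:,::-1]; a=ld('s0')['pixels'][:,:,::-1]
A=cv2.resize(b[165:315,170:300],None,fx=4,fy=4,interpolation=cv2.INTER_CUBIC)[:600]
B=cv2.resize(a[150:270,180:245],None,fx=4,fy=4,interpolation=cv2.INTER_CUBIC)
B=cv2.copyMakeBorder(B,0,A.shape[0]-B.shape[0],0,0,0)
cv2.imwrite('pics/c0.png',np.hstack([A,B]))
s,d=ld('s0'),ld('d0')
for z in(0,.1):
  print(z,plane(s,220,171,z),plane(d,210,285,z))
print(plane(d,268,222,.09),plane(s,230,205,.09))
```

```text
0 [0.53037544 0.19727717 0.        ] [0.53027759 0.19013922 0.        ]
0.1 [0.50087529 0.10796655 0.1       ] [0.48777555 0.25167234 0.1       ]
[0.46727374 0.00695776 0.09      ] [ 0.47538233 -0.03975907  0.09      ]
```

View pics/c0.png

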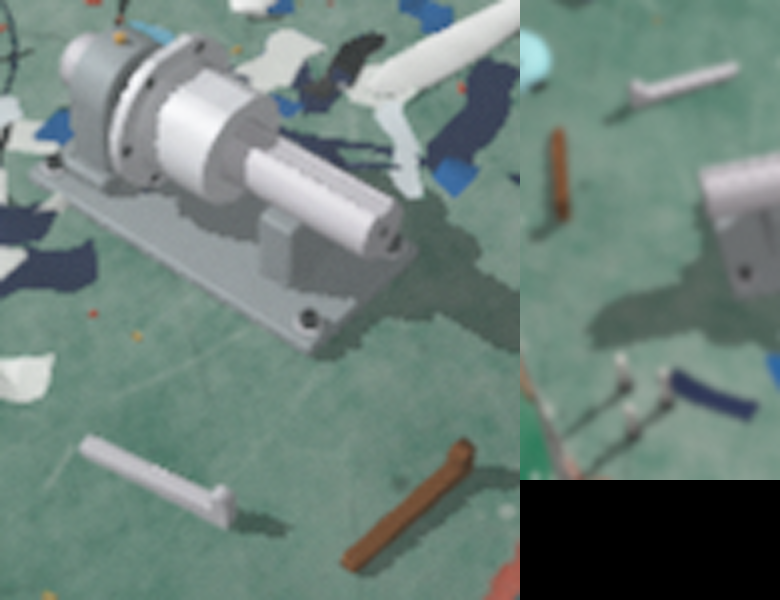

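The crop shows that the grey steel part is the taper_key, with its head at side (226,292) and nose at (191,276). The brown one stays put. Next is a rough measurement, then the approach.

Run:
```python
from h import *
s,d=ld('s0'),ld('d0')
H=(plane(d,225,291,.012)+plane(s,210,173.5,.012))/2; N=(plane(d,191,276,.004)+plane(s,234,167,.004))/2
print('H',plane(d,225,291,.012),plane(s,210,173.5,.012),'N',plane(d,191,276,.004),plane(s,234,167,.004))
v=N-H; print('yaw',np.degrees(np.arctan2(v[1],v[0])),np.hypot(v[0],v[1]))
# shaft: top end & hub face
print('end',plane(d,170+385/4,165+205/4,.1005),'hub',plane(d,170+255/4,165+150/4,.1005))
T=(H+N)/2; T[2]=.22
st=robot.read_state(); print(Rn.from_quat(st['tcp_rot']).as_matrix().round(3),rel(T))
w=robot.get_image('wrist'); R0=Rn.from_quat(st['tcp_rot'])
c=-w['R'].T@w['t']; print('cam in tool',R0.inv().apply(c-st['tcp_pos']),R0.inv().apply(w['R'][2]),w['mtx'][0,0])
```

```text
H [0.48476468 0.19479678 0.012     ] [0.48716374 0.19080399 0.012     ] N [0.58415203 0.19260404 0.004     ] [0.58713377 0.19010994 0.004     ]
yaw -0.8296138878662913 0.09968913907889344
end [4.76192237e-01 2.68544479e-04 1.00500000e-01] hub [ 0.57409222 -0.0039972   0.1005    ]
[[-0.971  0.238 -0.001]
 [ 0.238  0.971 -0.002]
 [ 0.    -0.002 -1.   ]] [-47.46096925 -28.50525518   1.02802974]
cam in tool [ 0.07290036 -0.00027466 -0.15267246] [-2.66915992e-01  5.69434730e-04  9.63719632e-01] 297.9235700860649
```

```bash
python3 -m creep '[[[0,0,-13],[-45.7,-36.4,-1],0],[[0,0,-13],[-45.7,-36.4,-1],0],[[0,0,-13],[-45.7,-36.4,-1],0],[[0,0,-13],[-45.7,-36.4,-1],0],[[0,0,-13],[-45.7,-36.4,-1],0],[[0,0,-13],[-45.7,-36.4,-1],0],[[0,0,-13],[-45.7,-36.4,-1],0],[[0,0,-13],[-45.7,-36.4,-1],0],[[0,0,-13],[-45.7,-36.4,-1],0],[[0,0,-13],[-45.7,-36.4,-1],0]]'
python3 -m creep '[[[0,0,0],[0,0,0],0],[[0,0,0],[0,0,0],0]]'
python3 - <<'E'
from h import *
w=grab('wrist','w0'); cv2.imwrite('pics/w0b.png',cv2.resize(w['pixels'][:,:,::-1],(800,600),interpolation=cv2.INTER_CUBIC))
for X in ([.486,.193,.012],[.585,.191,.004],[.476,0,.1],[.574,-.004,.1]): print(proj(w,X)*800/512)
E
```

```text
time_s: 1.4
tcp_pos: [0.5021, 0.1173, 0.2406]
tcp_rot: [0.009, 1.0, -0.0, 0.0]
contact_force: [0.7, -0.2, -0.4]
finger_gap: 0.996
gripper_force: 0.0
time_s: 1.65
tcp_pos: [0.4992, 0.1207, 0.2403]
tcp_rot: [0.007, 1.0, 0.0, -0.001]
contact_force: [0.5, -0.5, -0.4]
finger_gap: 0.999
gripper_force: 0.0
[481.07629623 244.54044437]
[473.11707597 353.15683196]
[203.29059578 254.02410236]
[214.72206423 394.24166332]
```

View pics/w0b.png

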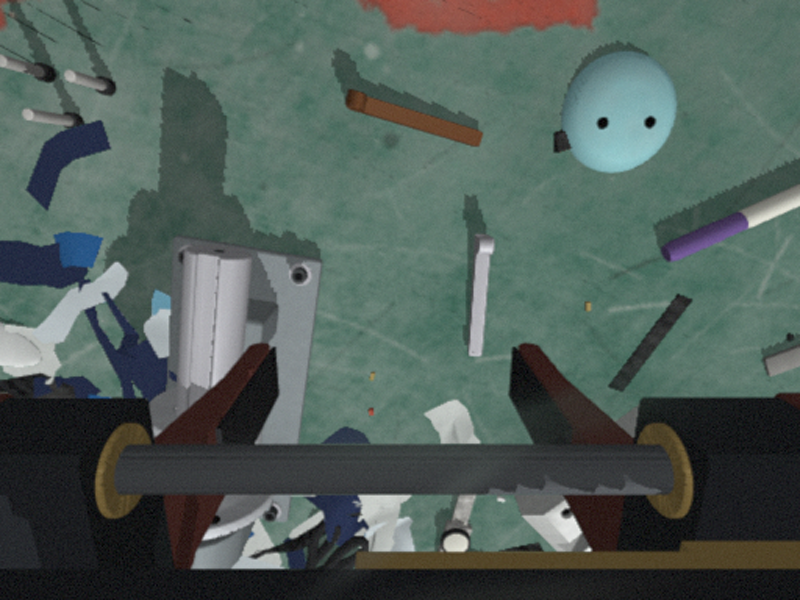

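The wrist view (800x600) shows the key's head at (486,243) and its nose at (475,356). The groove in the shaft shows as a thin dark line at (218,255)–(208,380), and the brown look-alike is at (415,118). Next I'll refine both.

Run:
```python
from h import *
w=ld('w0'); p=w['pixels']; hsv=cv2.cvtColor(p,cv2.COLOR_RGB2HSV)
m=((hsv[...,1]<45)&(hsv[...,2]>105)).astype(np.uint8); k=np.zeros_like(m); k[146:232,290:322]=m[146:232,290:322]
c=max(cv2.findContours(k,0,2)[0],key=cv2.contourArea); print(cv2.minAreaRect(c),cv2.boundingRect(c))
# per-row extents
for r in list(range(148,232,6)):
    x=np.where(k[r])[0]
    if len(x): print(r,x.min(),x.max(), end=' | ')
print()
rows=np.arange(168,222); mid=[np.where(k[r])[0].mean() for r in rows]
f=np.polyfit(rows,mid,1)
for r in (170,220):
    print(plane(w,np.polyval(f,r),r,.008))
a,b=plane(w,np.polyval(f,170),170,.010),plane(w,np.polyval(f,220),220,.008)
print('key yaw',np.degrees(np.arctan2(b[1]-a[1],b[0]-a[0])))
print('nose',plane(w,np.polyval(f,228),228,.008))
g=cv2.cvtColor(p,cv2.COLOR_RGB2GRAY)
for r in range(160,240,8): print(r,g[r,114:166])
```

```text
((307.896728515625, 191.9098663330078), (13.459073066711426, 78.44227600097656), 2.4540317058563232) (300, 153, 17, 79)
154 307 316 | 160 306 316 | 166 304 313 | 172 304 313 | 178 303 312 | 184 303 312 | 190 303 311 | 196 302 311 | 202 302 310 | 208 301 310 | 214 301 309 | 220 300 308 | 226 300 308 | 
[0.50447709 0.19512869 0.008     ]
[0.57450899 0.19237955 0.008     ]
key yaw -1.9239674564237457
nose [0.58633653 0.19191526 0.008     ]
160 [103 106  89  79  98 101  93  90  87  86  86  84  88  82  80  87  86  84
  84  90  85  90  79  61  51  44  44  47  54  71  81  86  88  90  86  86
  88  87  85  90  88  87  86  86  90  89  89  91  88  85  86  82]
168 [ 93  80  67  93 118 125 127 139 150 162 164 147 156 173 173 177 175 175
 174 174 172 171 173 170 176 141 136 172 184 175 178 179 180 180 182 177
 173 169 169 160 160 156 148 143 133 120 110  91  92  89  92  93]
176 [ 93  94  91 106 123 124 134 142 154 168 154 144 163 174 174 175 179 174
 175 174 175 171 169 174 165 142 168 180 183 183 180 179 177 178 176 173
 173 166 162 158 155 153 148 138 126 114 100  93  87  93  94  89]
184 [ 88  9
[... 800 characters left out ...]
146 136 127 117 123 130 132 133 133 130 124 123 123]
216 [ 94 109 123 136 138 144 158 167 156 155 169 176 174 176 178 179 175 176
 177 176 176 180 151 166 188 194 191 186 186 177 181 174 175 166 161 160
 156 151 149 140 133 124 120 134 132 135 135 134 134 137 135 133]
224 [102 117 127 134 140 148 160 165 151 168 174 175 174 181 178 174 180 175
 174 174 179 164 143 184 197 195 189 183 180 177 175 170 170 166 161 161
 153 148 144 133 125 124 124  82  38  31  37  33  33  36  41  35]
232 [108 121 132 137 146 154 163 156 156 169 172 176 178 173 179 175 176 173
 173 176 175 135 163 196 195 191 189 181 179 175 172 169 165 163 157 149
 108  61  29  39  37  33  26  37  35  26  33  36  39  32  38  43]
```

```bash
python3 -m creep '[[[0,0,0],[2,-12,0],0],[[0,0,0],[2,-12,0],0],[[0,0,0],[2,-12,0],0],[[0,0,0],[2,-12,0],0]]'
python3 - <<'E'
from h import *
w=grab('wrist','w1')
o=proj(w,[.476,0,.1]); q=proj(w,[.574,-.004,.1]); print(o,q)
c=w['pixels'][130:280,200:300,::-1]; cv2.imwrite('pics/w1c.png',cv2.resize(c,None,fx=4,fy=4,interpolation=cv2.INTER_CUBIC))
E
```

```text
time_s: 2.2
tcp_pos: [0.4781, 0.0016, 0.2408]
tcp_rot: [0.007, 1.0, 0.0, 0.0]
contact_force: [0.5, 0.1, 0.3]
finger_gap: 0.996
gripper_force: 0.0
[250.23198791 181.3785445 ] [247.8590484  268.02176242]
```

View pics/w1c.png

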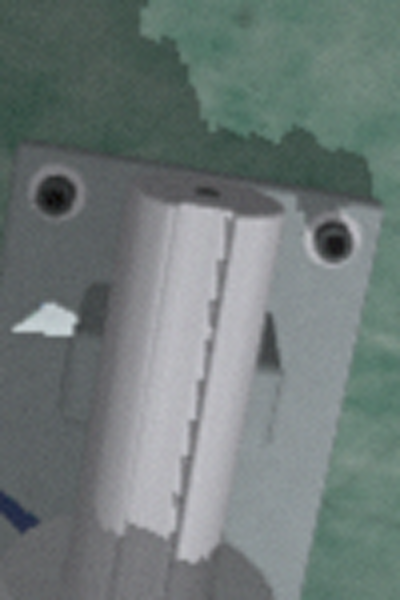

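The crop shows the shaft from about (205,205) at its end to about (150,530), yawed by several degrees. The left groove edge runs (178,205)→(120,530) and the dark right wall (232,215)→(178,510). Next I'll fit these lines.

Run:
```python
from h import *
w=ld('w1'); p=w['pixels']; g=cv2.GaussianBlur(cv2.cvtColor(p,cv2.COLOR_RGB2GRAY).astype(float),(0,0),.6)
for r in range(174,270,10): print(r,g[r,218:272].astype(int))
rows=np.arange(190,258); L=[];Rr=[];SL=[];SR=[]
for r in rows:
    cR=200+(232-(r*4-520-215)*54/295)/4; x=np.arange(int(cR)-4,int(cR)+5); Rr.append(x[np.argmin(g[r,x])])
    cL=200+(178-(r*4-520-205)*58/325)/4; x=np.arange(int(cL)-3,int(cL)+4); L.append(x[np.argmin(g[r,x]-.5*(g[r,x-2]+g[r,x+2]))])
def fit(v):
    v=np.array(v,float); k=np.ones(len(v),bool)
    for _ in range(4): f=np.polyfit(rows[k],v[k],1); e=np.abs(v-np.polyval(f,rows)); k=e<max(1.0,1.5*np.median(e))
    return f,k.sum()
for n,v,z in(('L',L,.1),('R',Rr,.1)):
    f,k=fit(v); a,b=[plane(w,np.polyval(f,r),r,z) for r in(190,255)]
    print(n,k,np.polyval(f,[190,255]),a,b,np.degrees(np.arctan2(b[1]-a[1],b[0]-a[0])))
print('profile along groove',g[172:196,251].astype(int))
for r in(176,177,178,180,182,184): print(r,plane(w,251,r,.095),plane(w,251,r,.1005))
```

```text
174 [116 117 106  98  95  93  93  91  92  95  95  94  94  93  92  90  91  90
  89  88  87  86  88  89  89  89  89  89  88  86  88  87  88  88  88  86
  84  83  80  79  78  76  74  76  75  75  73  74  74  74  72  71  73  74]
184 [103  97  94  94  93  92  93  93  94  93  93  93  93  97 101 106 113 122
 128 134 135 139 144 155 166 164 166 172 177 181 183 183 181 180 180 179
 179 176 159 153 139 143 149 147 145 145 146 148 146 144 144 146 144 141]
194 [ 94  93  93  93  94  95  94  94  93  92  92  95  98 103 108 116 125 130
 135 139 144 153 161 166 164 171 178 181 183 183 183 183 181 179 178 178
 172 161 140 153 175 183 183 183 184 182 178 173 169 163 152 144 141 140]
204 [ 94  92  87  76  72  72  71  72  73  88  97 102 108 114 122 130 134 137
 141 149 160 168 164 170 176 180 184 183 183 183 181 179 178 178 173 162
 138 146 174 184 183 183 185 184 180 174 166 161 153 145 142 142 141 140]
214 [ 98  92  92  92  90  89  88  88  96 102 105 112 120 128 134 137 142 148
 157 165 165 169 176 181 184 186 185 184 181 181 182 181 182 172 153 149
 173 184 183 183 183 183 181 176 168 163 148 109  78  
[... 1258 characters left out ...]
3917217122
R 68 [256.77493606 245.02769401] [0.48513508 0.00655035 0.1       ] [ 0.55815322 -0.00681809  0.1       ] -10.375029180083832
profile along groove [ 74  79  88  87  78  58  61  82  97 129 171 181 180 180 181 181 180 179
 180 180 180 180 179 178]
176 [0.47155055 0.00083042 0.095     ] [0.47032676 0.00085501 0.1005    ]
177 [0.47259996 0.00081628 0.095     ] [0.47135683 0.00084113 0.1005    ]
178 [0.4736513  0.00080211 0.095     ] [0.47238879 0.00082722 0.1005    ]
180 [0.47575978 0.0007737  0.095     ] [0.47445841 0.00079933 0.1005    ]
182 [0.47787604 0.00074518 0.095     ] [0.47653567 0.00077133 0.1005    ]
184 [0.48000012 0.00071655 0.095     ] [0.47862061 0.00074324 0.1005    ]
```

```bash
python3 -m creep '[[[0,0,1.2],[-0.9,19.5,0],0],[[0,0,1.2],[-0.9,19.5,0],0],[[0,0,1.2],[-0.9,19.5,0],0],[[0,0,1.2],[-0.9,19.5,5],0],[[0,0,1.2],[-0.9,19.5,10],0],[[0,0,1.2],[-0.9,19.5,15],0],[[0,0,1.2],[-0.9,19.5,18],0],[[0,0,1.2],[-0.9,19.5,18],0],[[0,0,1.2],[-0.9,19.5,18],0]]'
python3 - <<'E'
from h import *
w=grab('wrist','w2'); p=w['pixels']; hsv=cv2.cvtColor(p,cv2.COLOR_RGB2HSV)
s=robot.read_state(); print(s['tcp_pos'],Rn.from_quat(s['tcp_rot']).as_matrix().round(4)[:,0])
m=((hsv[...,1]<45)&(hsv[...,2]>105)).astype(np.uint8)
o=proj(w,[.49,.196,.024]); n=proj(w,[.59,.192,.008]); print(o,n)
u0,u1=int(o[0])-45,int(o[0])+45; v0,v1=int(o[1])-40,min(383,int(n[1])+30)
k=np.zeros_like(m);k[v0:v1,u0:u1]=m[v0:v1,u0:u1]
c=max(cv2.findContours(k,0,2)[0],key=cv2.contourArea); print(cv2.boundingRect(c))
for r in range(v0,v1,5):
    x=np.where(k[r])[0]
    if len(x):print(r,x.min(),x.max(),end='|')
cv2.imwrite('pics/w2c.png',cv2.resize(p[:,:,::-1],(700,525)))
E
```

```text
time_s: 3.38
tcp_pos: [0.4906, 0.1966, 0.0615]
tcp_rot: [0.017, 1.0, 0.0, 0.001]
contact_force: [0.7, 0.4, -0.7]
finger_gap: 0.997
gripper_force: 0.0
[0.49113704 0.19638752 0.06204048] [-0.9994  0.0337 -0.0024]
[251.1215965  219.09812208] [250.28726034 326.3881582 ]
(241, 204, 18, 81)
194 243 247|199 258 258|204 244 258|209 241 258|214 241 258|219 217 258|224 242 258|229 242 258|234 242 258|239 242 258|244 242 258|249 242 258|254 243 258|259 243 258|264 243 257|269 243 257|274 243 258|279 243 258|284 244 256|319 243 290|
```

View pics/w2c.png

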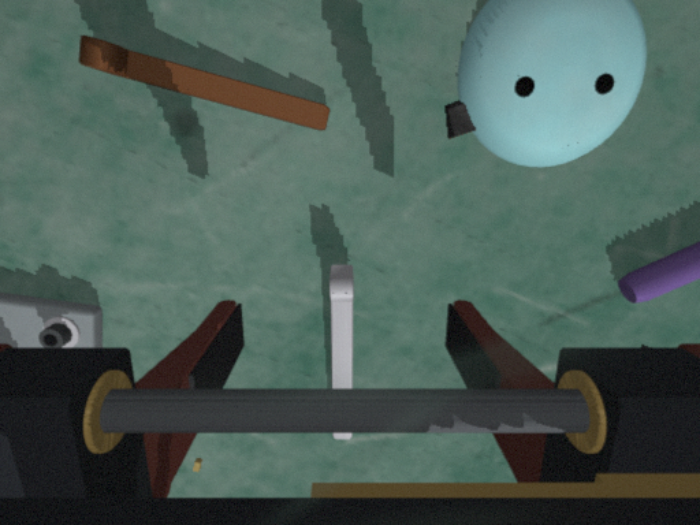

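The wrist view (700x525) shows the key centred between the fingers, with the top rear edge of the head at (342,265), its front edge at (342,297) and the nose at (342,437).

Run:
```python
from h import *
w=ld('w2'); f=512/700
for n,u,v,z in(('rear top',342,265,.024),('rear bot?',342,265,0),('fronttop',342,280,.024),('fr2',342,297,.024),('nose',342,438,.008)): print(n,plane(w,u*f,v*f,z))
g=cv2.cvtColor(w['pixels'],cv2.COLOR_RGB2GRAY); print(g[188:226,250])
```

```text
rear top [0.47210722 0.19594267 0.024     ]
rear bot? [0.47899728 0.19560225 0.        ]
fronttop [0.4797615  0.19568393 0.024     ]
fr2 [0.48863074 0.19538413 0.024     ]
nose [0.58415717 0.19208344 0.008     ]
[ 75  73  75  73  73  86  99  97  91  89  90  89  84  91  90  87 104 108
 119 123 135 145 150 158 171 177 183 195 198 192 180 168 169 176 179 178
 176 179]
```

```bash
python3 -m creep '[[[0,0,0],[0.5,-0.1,1.5],0],[[0,0,0],[0.5,-0.1,3],0],[[0,0,0],[0.5,-0.1,4.5],0],[[0,0,0],[0.5,-0.1,4.5],0],[[0,0,0],[0.5,-0.1,4.5],0],[[0,0,0],[0.5,-0.1,4.5],0]]'
```

```text
time_s: 4.18
tcp_pos: [0.4856, 0.1946, 0.016]
tcp_rot: [0.017, 1.0, 0.0, 0.0]
contact_force: [0.6, -0.1, 0.7]
finger_gap: 0.998
gripper_force: 0.0
```

```bash
python3 -m creep '[[[0,0,0],[0,0.1,-0.15],0.5],[[0,0,0],[0,0.1,-0.15],0.9],[[0,0,0],[0,0.1,-0.15],1],[[0,0,0],[0,0.1,-0.15],1],[[0,0,0],[0,0.1,-0.15],1],[[0,0,0],[0,0.1,-0.15],1]]' 50
python3 -m creep '[[[0,0,0],[0,0,0],1],[[0,0,0],[0,0,-1],1],[[0,0,0],[0,0,-6],1],[[0,0,0],[0,0,-12],1],[[0,0,0],[0,0,-12],1],[[0,0,0],[0,0,-12],1]]'
python3 - <<'E'
from h import *
w=grab('wrist','w3');d=grab('side','d3')
s=robot.read_state();print(s['tcp_pos'],s['finger_gap'],s['gripper_force'],Rn.from_quat(s['tcp_rot']).as_matrix().round(4))
T=s['tcp_pos'];o=proj(d,T).astype(int);print(o)
x0=max(0,o[0]-70);y0=o[1]-60;A=cv2.resize(d['pixels'][y0:y0+110,x0:x0+110,::-1],(400,400),interpolation=cv2.INTER_CUBIC)
B=cv2.resize(w['pixels'][150:350,150:350,::-1],(400,400),interpolation=cv2.INTER_CUBIC)
print(x0,y0);cv2.imwrite('pics/g3.png',np.hstack([A,B]))
E
```

```text
time_s: 4.92
tcp_pos: [0.4851, 0.1955, 0.0171]
tcp_rot: [0.017, 1.0, -0.0, -0.0]
contact_force: [0.3, -0.4, -0.3]
finger_gap: 0.354
gripper_force: 0.0
time_s: 5.68
tcp_pos: [0.4846, 0.1954, 0.1372]
tcp_rot: [0.017, 1.0, -0.0, -0.0]
contact_force: [-0.3, 0.2, -1.5]
finger_gap: 0.129
gripper_force: 50.0
[0.48365269 0.19510131 0.13581906] 0.12918807627387488 49.99951243400574 [[-9.994e-01  3.480e-02 -3.100e-03]
 [ 3.480e-02  9.994e-01 -9.000e-04]
 [ 3.000e-03 -1.000e-03 -1.000e+00]]
[224 257]
154 197
```

View pics/g3.png

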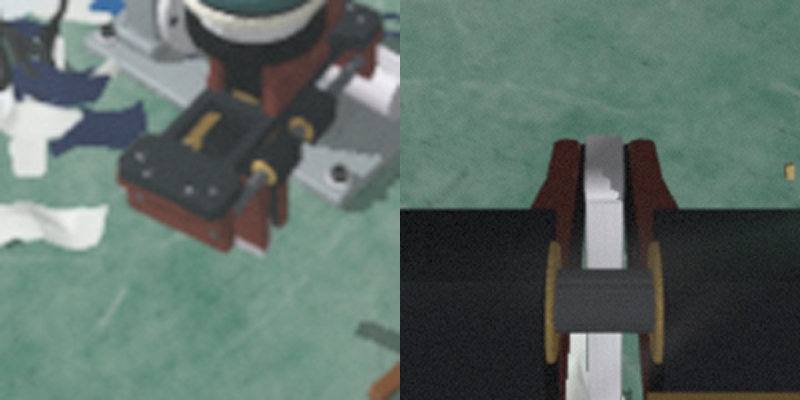

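The key is held with its head between the pads: the head is at crop (605,140–198) and the shank runs straight along tool x. Next I'll work out its height in the grip numerically.

Run:
```python
from h import *
w=ld('w3');s=robot.read_state();R=Rn.from_quat(s['tcp_rot']);T=s['tcp_pos']
pj=lambda x,y,z:proj(w,T+R.apply([x,y,z])).round(1)
g=cv2.cvtColor(w['pixels'],cv2.COLOR_RGB2GRAY);print(g[210:285,250]);print(g[235,236:268],g[265,236:268],g[330,230:275])
for d in(0,.004,.008,.012):
  for ox in(.0,.003): print(d,ox,'rearbot',pj(.007+ox,0,.017-d+d*2)[1],'reartop',pj(.007+ox,0,-.007+d)[1],'fronttop',pj(-.007+ox,0,-.007+d)[1],'junction',pj(-.007+ox,0,.0052+d)[1],'nosetop',pj(-.101+ox,0,.009+d))
print('tip rear',pj(.01,.006,.008))
sc=grab('scene','s3'); print(proj(sc,T),proj(sc,T+R.apply([-.101,0,.017])))
```

```text
[111 108 107 107 109 102 105 111 115 110 107 108 103 101  96  97  93  93
  93  95  96  96  96 100 111 116 122 131 140 148 153 160 168 175 184 193
 199 209 211 198 183 183 193 191 192 193 189 192 192 190 190 188 193 193
 192 193 187 192 187 191 193 188 184 186 185 181 185 184 181 182 184 179
 181 170 111]
[ 43  43  40  33  21  30  80 111 116 116 114 111 116 116 116 107 100 100
 101 102 100 100  99 101 104  82  40  19  25  28  37  37] [ 26  30  27  33  28  38  87 156 182 190 191 192 189 191 193 192 190 189
 190 192 196 193 191 192 183 136  65  34  20  26  31  30] [ 41  38  39  71 193 217 218 211 198 186 196 200 189 137 172 181 190 187
 189 187 190 190 190 191 189 195 191 191 191 195 154 126 121 117 117 116
 114 108 107  97  68  52  48  49  45]
0 0.0 rearbot 219.0 reartop 235.1 fronttop 258.8 junction 248.6 nosetop [251.4 371.4]
0 0.003 rearbot 214.4 reartop 229.9 fronttop 253.8 junction 243.9 nosetop [251.4 367.9]
0.004 0.0 rearbot 216.7 reartop 232.1 fronttop 255.3 junction 245.6 nosetop [251.4 366.5]
0.004 0.003 rearbot 212.2 reartop 227.0 fronttop 250.4 junction 241.0 nosetop [251.4 363. ]
0.008 0.0 rearbot 214.5 reartop 229.3 fronttop 252.0 junction 242.7 nosetop [251.4 361.8]
0.008 0.003 rearbot 210.0 reartop 224.3 fronttop 247.2 junction 238.2 nosetop [251.4 358.4]
0.012 0.0 rearbot 212.4 reartop 226.5 fronttop 248.8 junction 239.9 nosetop [251.4 357.2]
0.012 0.003 rearbot 208.0 reartop 221.6 fronttop 244.1 junction 235.5 nosetop [251.4 353.9]
tip rear [261.9 219.7]
[205.67012557 149.62041696] [232.08085752 145.55411837]
```

```bash
python3 -m creep '[[[0,0,0],[0,0,-2.5],1],[[0,0,8.4],[-0.9,-6,-2.5],1],[[0,0,8.4],[-0.9,-12,-2.5],1],[[0,0,8.4],[-0.9,-17,-2.5],1],[[0,0,8.4],[-0.9,-19.6,-2.5],1],[[0,0,8.4],[-0.9,-19.6,-2.5],1],[[0,0,8.4],[-0.9,-19.6,-0.8],1],[[0,0,8.4],[-0.9,-19.6,-0.8],1],[[0,0,8.4],[-0.9,-19.6,-0.8],1]]'
python3 - <<'E'
from h import *
w=grab('wrist','w4');sc=grab('scene','s4');d=grab('side','d4')
s=robot.read_state();R=Rn.from_quat(s['tcp_rot']);T=s['tcp_pos'];print(T,R.as_matrix()[:,0])
f=lambda im,c,h,sz,rs:cv2.resize(im['pixels'][c[1]-h:c[1]+h,c[0]-sz:c[0]+sz,::-1],rs,interpolation=cv2.INTER_CUBIC)
N=T+R.apply([-.05,0,.017])
a=proj(sc,N).astype(int);b=proj(d,N).astype(int);print(a,b)
A=f(sc,a,30,40,(400,300));B=f(d,b,30,40,(400,300));C=f(w,[252,290],90,120,(800,600))[100:400]
C=cv2.resize(w['pixels'][184:384,120:384,::-1],(396,300),interpolation=cv2.INTER_CUBIC); C=np.hstack([C,np.zeros((300,404,3),np.uint8)])
D=cv2.resize(w['pixels'][184:284,186:318,::-1],(404,300),interpolation=cv2.INTER_CUBIC);C[:,396:]=D
cv2.imwrite('pics/g4.png',np.vstack([np.hstack([A,B]),C]))
for im in(sc,d): print([proj(im,T+R.apply(v)).round(1) for v in([-.101,0,.017],[-.101,0,.009],[-.007,0,.017],[.007,0,.017])],proj(im,[.477,.0007,.095]),proj(im,[.595,-.021,.095]))
E
```

```text
time_s: 6.95
tcp_pos: [0.4871, 0.0001, 0.145]
tcp_rot: [0.09, 0.996, 0.0, -0.0]
contact_force: [1.1, -0.5, -1.3]
finger_gap: 0.126
gripper_force: 50.0
[ 4.87614861e-01 -2.72967975e-04  1.45510223e-01] [-9.83699566e-01  1.79818943e-01 -5.58375022e-04]
[242 185] [247 198]
[array([257.6, 182.1]), array([257.6, 180.5]), array([230.2, 187.6]), array([226.1, 188.5])] [225.62008991 195.33012395] [259.91654732 188.30993072]
[array([232.2, 189.8]), array([232.3, 187.5]), array([260.7, 205.3]), array([265.1, 207.8])] [265.77490917 217.78764944] [230.11563447 197.75692775]
```

View pics/g4.png

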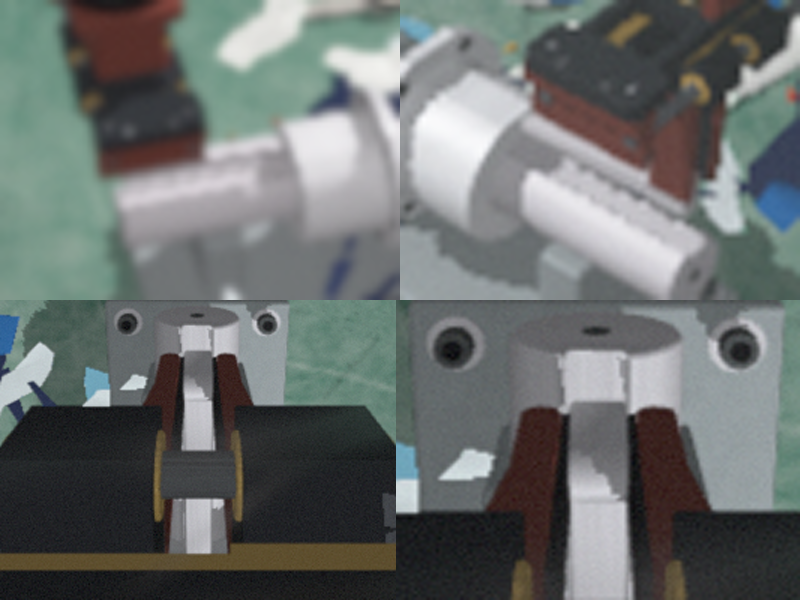

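The combined view shows the key just above the shaft and parallel to it, with its nose short of the hub face. The groove end is visible ahead of the head at about (597,360) in the lower right panel, with the head at about (602,420). A numeric check of the lateral offset comes next.

Run:
```python
from h import *
w=ld('w4');s=robot.read_state();R=Rn.from_quat(s['tcp_rot']);T=s['tcp_pos']
g=cv2.cvtColor(w['pixels'],cv2.COLOR_RGB2GRAY)
for r in(203,207,211,214): print(r,g[r,222:284])
for r in(228,232,236,240,260,262,264): print(r,g[r,236:270])
print(np.percentile(g[186:250,251],[5]),g[186:256,251])
for z in(.095,.1005): 
  X=plane(w,251.4,205,z); print(X,proj(w,X+[0,.001,0])-proj(w,X))
print(proj(w,T+R.apply([.007,0,-.007])),proj(w,T+R.apply([.007,.006,-.007])),proj(w,T+R.apply([-.1,0,.01])),proj(w,T+R.apply([-.1,.006,.01])))
for v in(196,197,198,199,200,201): print(v,plane(w,250,v,.095))
```

```text
203 [101 100 106 110 113 114 116 120 123 122 122 119 122 126 124 120 126 158
 161 171 192 192 195 194 198 200 194 198 198 196 195 195 194 190 192 196
 174 180 187 160 164 176 182 181 184 188 192 200 200 201 199 195 190 185
 176 176 170 158 152 155 156 155]
207 [ 98 102 107 110 113 114 116 119 124 123 124 118 123 123 123 122 118 120
 148 176 187 191 195 193 198 199 196 197 195 194 194 197 193 191 195 196
 197 154 144 136 162 200 205 197 196 198 200 200 198 199 198 193 189 186
 181 176 169 152 153 154 154 154]
211 [ 97  99 105 111 111 113 116 122 123 120 122 122 125 123 125 125 120 117
 156 183 193 193 193 195 197 199 195 195 195 194 196 195 190 190 189 197
 200 196 163 137 165 200 206 202 196 200 203 200 200 197 196 191 190 186
 183 177 168 154 153 151 157 153]
214 [101 102 105 109 115 117 114 116 121 120 123 121 123 123 125 125 119 114
 110 172 195 194 196 193 198 201 197 196 196 199 196 193 198 191 191 201
 203 199 158 138 164 201 202 202 198 198 200 199 197 198 196 193 186 186
 177 174 166 154 147 149 151 152]
228 [ 38  39  42  38  24  27  58  97 103 103 100  97 101  99 100  98  99
[... 1001 characters left out ...]
 198 196
 197 196 197 194 196 198 193 194 195 197 199 197 192 167 118 109 110 107
 109 101 103  97  99  95  98 100 100  99  99  97 103 106 106 110 107 114
 128 140 171 178 189 192 201 209 211 197 187 182 194 195 197 195]
[0.48044397 0.00091668 0.095     ] [ 1.37643748 -0.23798622]
[0.47868099 0.00124163 0.1005    ] [ 1.41483035 -0.24462436]
[251.5402636  239.19134001] [262.87972169 239.20248589] [251.38552279 373.7888143 ] [260.21595447 373.7948886 ]
196 [0.47367078 0.00113961 0.095     ]
197 [0.47439802 0.00100642 0.095     ]
198 [0.47512662 0.00087297 0.095     ]
199 [0.47585658 0.00073928 0.095     ]
200 [0.4765879  0.00060534 0.095     ]
201 [4.77320583e-01 4.71151589e-04 9.50000000e-02]
```

```bash
python3 -m creep '[[[0,0,0],[0,-0.06,1.2],1],[[0,0,0],[0,-0.06,2.4],1],[[0,0,0],[0,-0.06,2.4],1],[[0,0,0],[0,-0.06,2.4],1]]'; python3 -m creep '[[[0,0,0],[0,0,0.2],1],[[0,0,0],[0,0,0.4],1],[[0,0,0],[0,0,0.4],1]]';python3 -m creep '[[[0,0,0],[0,0,0.15],1],[[0,0,0],[0,0,0.15],1]]'
```

```text
time_s: 7.6
tcp_pos: [0.4868, -0.0012, 0.1205]
tcp_rot: [0.091, 0.996, 0.0, -0.001]
contact_force: [-0.3, 0.4, -2.0]
finger_gap: 0.13
gripper_force: 50.0
time_s: 7.98
tcp_pos: [0.4866, -0.0012, 0.1196]
tcp_rot: [0.091, 0.996, -0.0, -0.0]
contact_force: [-9.8, 1.4, 32.5]
finger_gap: 0.126
gripper_force: 50.1
time_s: 8.22
tcp_pos: [0.4866, -0.0012, 0.1194]
tcp_rot: [0.09, 0.996, -0.0, 0.0]
contact_force: [-15.1, 3.0, 47.2]
finger_gap: 0.127
gripper_force: 50.1
```

```bash
python3 - <<'E'
from h import *
s=robot.read_state();R=Rn.from_quat(s['tcp_rot']);print(R.inv().apply(s['contact_force']),R.inv().apply(s['ft_torque']),s['tcp_pos'])
E
python3 -m creep '[[[0,0,0],[0,0,-0.55],1],[[0,0,0],[0,0,-0.55],1]]'
python3 - <<'E'
from h import *
s=robot.read_state();R=Rn.from_quat(s['tcp_rot']);print(R.inv().apply(s['contact_force']),R.inv().apply(s['ft_torque']),s['tcp_pos'])
T=s['tcp_pos'];d=grab('side','d5');sc=grab('scene','s5')
for im in(sc,d): print([proj(im,T+R.apply(v)).round(1) for v in([-.101,0,.017],[-.101,0,.009],[-.007,0,.017],[.007,0,.017])])
b=proj(d,T+R.apply([-.05,0,.017])).astype(int);a=proj(sc,T+R.apply([-.05,0,.017])).astype(int);print(a,b)
f=lambda im,c:cv2.resize(im['pixels'][c[1]-30:c[1]+30,c[0]-40:c[0]+40,::-1],(800,600),interpolation=cv2.INTER_CUBIC)
cv2.imwrite('pics/g5.png',f(d,b))
E
```

```text
[ 15.36047082   0.26890833 -47.21806518] [ 0.13357886  2.50352451 -0.02500641] [ 0.48655851 -0.00117091  0.11944698]
time_s: 8.48
tcp_pos: [0.4875, -0.0013, 0.1214]
tcp_rot: [0.091, 0.996, -0.0, 0.001]
contact_force: [0.1, -0.1, -0.7]
finger_gap: 0.127
gripper_force: 50.0
[-0.14324857 -0.03446796  0.70787611] [-0.10904132  0.06506536 -0.01465572] [ 0.48749499 -0.00133259  0.12144466]
[array([257.6, 187. ]), array([257.7, 185.4]), array([230.6, 192.5]), array([226.6, 193.3])]
[array([232.5, 196.4]), array([232.5, 194.1]), array([260.5, 212. ]), array([264.8, 214.5])]
[243 189] [247 204]
```

View pics/g5.png

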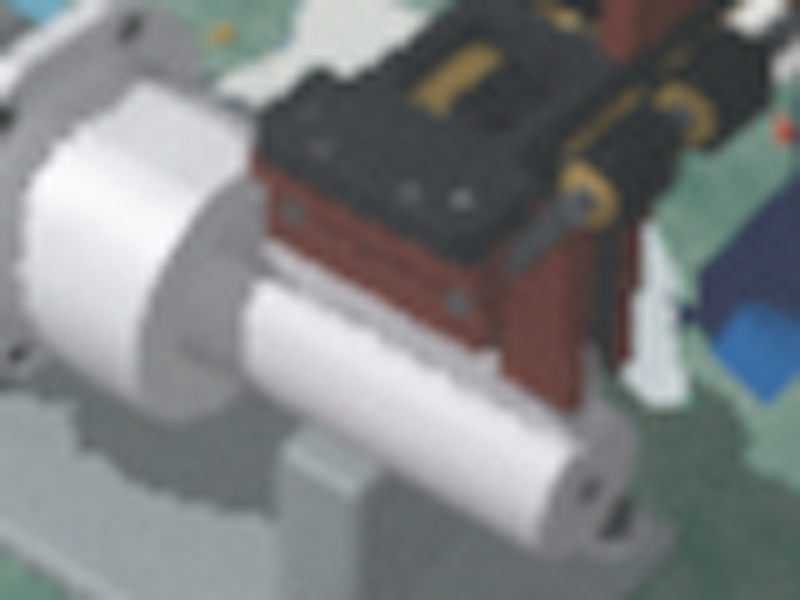

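The side crop shows the shank down along the shaft top, parallel to it and just short of the hub face at (265,255). A lateral feel test will tell whether it is in the groove.

```bash
python3 -m creep '[[[0,0,0],[0,0,0.1],1],[[0,0,0],[0,0,0.1],1]]' ; python3 -m creep '[[[0,0,0],[0,0.15,0],1],[[0,0,0],[0,0.3,0],1],[[0,0,0],[0,0.3,0],1]]'
python3 - <<'E'
from h import *
s=robot.read_state();R=Rn.from_quat(s['tcp_rot']);print(R.inv().apply(s['contact_force']),R.inv().apply(s['ft_torque']),s['tcp_pos'])
E
python3 -m creep '[[[0,0,0],[0,-0.3,0],1],[[0,0,0],[0,-0.6,0],1],[[0,0,0],[0,-0.6,0],1]]'
python3 - <<'E'
from h import *
s=robot.read_state();R=Rn.from_quat(s['tcp_rot']);print(R.inv().apply(s['contact_force']),R.inv().apply(s['ft_torque']),s['tcp_pos'])
w=grab('wrist','w6');g=cv2.cvtColor(w['pixels'],cv2.COLOR_RGB2GRAY);print(g[196:270,248]);print(g[208,230:270],g[240,236:268],g[330,230:275])
E
```

```text
time_s: 8.82
tcp_pos: [0.4869, -0.0012, 0.1201]
tcp_rot: [0.091, 0.996, -0.0, -0.001]
contact_force: [-2.6, 0.3, 5.6]
finger_gap: 0.133
gripper_force: 50.0
time_s: 9.2
tcp_pos: [0.4878, 0.0008, 0.1201]
tcp_rot: [0.09, 0.996, -0.001, -0.0]
contact_force: [-1.3, -4.3, 4.3]
finger_gap: 0.126
gripper_force: 50.0
[ 0.54005027 -4.43113333 -4.33072426] [0.95090424 0.09278408 0.03411869] [0.48777297 0.00080065 0.12012686]
time_s: 9.57
tcp_pos: [0.4873, -0.0021, 0.1202]
tcp_rot: [0.092, 0.996, 0.002, 0.0]
contact_force: [1.3, 11.4, 3.0]
finger_gap: 0.127
gripper_force: 50.1
[ 0.81035981 11.41192921 -2.96428439] [-1.91894791 -0.01927309 -0.05628124] [ 0.48726974 -0.00208351  0.12016824]
[ 93  96  94  96  99  95  94  92  99  99 100  95 100 102  98 111 132 134
 133 137 131 129 121 123 116 115 112 108 105 106 106 101  99 100  97  98
 101  99  99 103 117 138 144 154 158 165 174 176 184 194 199 208 209 198
 189 185 193 190 193 194 191 193 190 189 193 190 190 191 191 190 193 188
 187 185]
[ 96  99  98 103  97 100  95 100  96  97  97 100 101 100  98 100  99  99
 100 101  98  97  98  98  99  98  96  99  97  95  97  95  98 101  97  99
  94 100 100  98] [ 37  48  35  26  15  42 111 154 157 160 157 160 158 155 157 129 111 115
 113 111 115 114 111 113 117  93  57  22  29  22  32  44] [ 37  30  36  60 128 143 149 152 155 160 137 121 112 106 154 187 189 187
 187 190 193 187 187 192 190 194 192 189 190 192 183 177 182 146 118 135
 171 192 189 183 112  54  49  45  47]
```

It's in the groove: the walls stop it on both sides within about 2–3 mm, and it rests on the floor at TCP z ≈ 0.120. So the key hangs about 8 mm lower in the grip than nominal, which is fine. I'll centre it and slide it in with force guards.

```bash
cat > chk.py <<'E'
from h import *
import sys
s=robot.read_state();R=Rn.from_quat(s['tcp_rot']);f=R.inv().apply(s['contact_force']);lim=float(sys.argv[1])
d=np.array([.9836,-.1803]);t=s['tcp_pos'][:2]-[.477,.0007]
print('F',f.round(1),'My',(R.inv().apply(s['ft_torque'])).round(2),'x_nose',round((t@d-.12+.101)*1e3,1),'lat',round((t@[.1803,.9836])*1e3,1),'z',s['tcp_pos'][2].round(4),s['time_s'])
sys.exit(int(f[0]>lim or abs(f[1])>10 or abs(f[2])>15))
E
python3 -m creep '[[[0,0,0],[0,0.36,-0.05],1],[[0,0,0],[0,0.36,-0.05],1]]' >/dev/null; python3 chk.py 5 && python3 -m creep '[[[0,0,0],[-0.4,0,0],1],[[0,0,0],[-0.8,0,0],1]]' >/dev/null && python3 chk.py 5 && python3 -m creep '[[[0,0,0],[-0.4,0,0],1],[[0,0,0],[-0.8,0,0],1]]' >/dev/null && python3 chk.py 5 && python3 -m creep '[[[0,0,0],[-0.4,0,0],1],[[0,0,0],[-0.4,0,0],1]]' >/dev/null && python3 chk.py 5
```

```text
F [-0.3 -1.   1. ] My [0.02 0.06 0.03] x_nose -9.1 lat 0.5 z 0.1203 9.875
F [-0.5 -0.   0.8] My [-0.02  0.07 -0.03] x_nose -0.3 lat 0.3 z 0.1205 10.125
F [0.4 0.  0.8] My [-0.   -0.01 -0.01] x_nose 7.8 lat 0.4 z 0.1206 10.375
F [ 0.3 -0.4  1. ] My [ 0.    0.07 -0.03] x_nose 11.8 lat 0.4 z 0.1207 10.625
```

```bash
python3 -m creep '[[[0,0,0],[-0.2,0,0.07],1],[[0,0,0],[-0.4,0,0.07],1]]' >/dev/null && python3 chk.py 4 && python3 -m creep '[[[0,0,0],[-0.2,0,0],1],[[0,0,0],[-0.4,0,0],1]]' >/dev/null && python3 chk.py 4 && python3 -m creep '[[[0,0,0],[-0.2,0,0],1],[[0,0,0],[-0.4,0,0],1]]' >/dev/null && python3 chk.py 4 && python3 -m creep '[[[0,0,0],[-0.2,0,0],1],[[0,0,0],[-0.4,0,0],1]]' >/dev/null && python3 chk.py 4 && python3 -m creep '[[[0,0,0],[-0.2,0,0],1],[[0,0,0],[-0.4,0,0],1]]' >/dev/null && python3 chk.py 4 && python3 -m creep '[[[0,0,0],[-0.2,0,0],1],[[0,0,0],[-0.4,0,0],1]]' >/dev/null && python3 chk.py 4
```

```text
F [ 1.4 -0.8 -1.8] My [-0.02  0.21 -0.01] x_nose 15.3 lat 0.5 z 0.1202 10.875
F [ 1.1 -0.2 -3.9] My [-0.04  0.38  0.03] x_nose 19.5 lat 0.5 z 0.1202 11.125
F [ 2.   0.6 -4.7] My [-0.04  0.49  0.08] x_nose 23.5 lat 0.5 z 0.1201 11.375
F [ 1.7  0.2 -5.8] My [0.01 0.42 0.05] x_nose 27.5 lat 0.5 z 0.1201 11.625
F [ 1.   0.  -5.8] My [-0.04  0.41 -0.02] x_nose 31.4 lat 0.5 z 0.1201 11.875
F [ 3.4 -0.5 -5.6] My [-0.03  0.52  0.  ] x_nose 35.3 lat 0.5 z 0.1201 12.125
```

```bash
python3 -m creep '[[[0,0,0],[0,0,-0.04],1],[[0,0,0],[-0.2,0,-0.04],1]]' >/dev/null && python3 chk.py 5 && python3 -m creep '[[[0,0,0],[-0.2,0,0],1],[[0,0,0],[-0.4,0,0],1]]' >/dev/null && python3 chk.py 5 && python3 -m creep '[[[0,0,0],[-0.2,0,0],1],[[0,0,0],[-0.4,0,0],1]]' >/dev/null && python3 chk.py 5 && python3 -m creep '[[[0,0,0],[-0.2,0,0],1],[[0,0,0],[-0.4,0,0],1]]' >/dev/null && python3 chk.py 5 && python3 -m creep '[[[0,0,0],[-0.2,0,0],1],[[0,0,0],[-0.4,0,0],1]]' >/dev/null && python3 chk.py 5 && python3 -m creep '[[[0,0,0],[-0.2,0,0],1],[[0,0,0],[-0.4,0,0],1]]' >/dev/null && python3 chk.py 5 && python3 -m creep '[[[0,0,0],[-0.2,0,0],1],[[0,0,0],[-0.4,0,0],1]]' >/dev/null && python3 chk.py 5
```

```text
F [ 1.3  0.7 -2.3] My [ 0.02  0.22 -0.04] x_nose 37.2 lat 0.5 z 0.1202 12.375
F [ 1.6  0.5 -0.8] My [-0.01  0.24  0.08] x_nose 41.4 lat 0.4 z 0.1202 12.625
F [ 7.3 -0.1 -8.9] My [-0.    1.51 -0.04] x_nose 43.6 lat 0.5 z 0.1202 12.875
```

```bash
python3 -m creep '[[[0,0,0],[-0.05,0,-0.02],1],[[0,0,0],[-0.1,0,-0.04],1],[[0,0,0],[-0.1,0,-0.04],1]]' >/dev/null && python3 chk.py 13 && python3 -m creep '[[[0,0,0],[-0.05,0,0],1],[[0,0,0],[-0.1,0,0],1],[[0,0,0],[-0.1,0,0],1]]' >/dev/null && python3 chk.py 13
```

```text
F [ 6.2 -0.4 -3.7] My [-0.06  1.22  0.  ] x_nose 43.7 lat 0.5 z 0.1202 13.25
F [ 8.6  0.6 -7.3] My [-0.01  1.58  0.04] x_nose 43.9 lat 0.5 z 0.1202 13.625
```

```bash
python3 -m creep '[[[0,0,0],[-0.07,0,-0.03],1],[[0,0,0],[-0.15,0,-0.05],1],[[0,0,0],[-0.15,0,-0.05],1]]' >/dev/null && python3 chk.py 15 && python3 -m creep '[[[0,0,0],[-0.05,0,-0.02],1],[[0,0,0],[-0.1,0,-0.03],1],[[0,0,0],[-0.1,0,-0.03],1]]' >/dev/null && python3 chk.py 15 && python3 -m creep '[[[0,0,0],[-0.05,0,-0.02],1],[[0,0,0],[-0.1,0,-0.03],1],[[0,0,0],[-0.1,0,-0.03],1]]' >/dev/null && python3 chk.py 15
```

```text
F [11.2 -0.9 -5.8] My [-0.01  1.9  -0.  ] x_nose 44.1 lat 0.5 z 0.1202 14.0
F [12.1  0.2 -5.5] My [-0.04  2.06 -0.02] x_nose 44.3 lat 0.5 z 0.1202 14.375
F [13.8 -0.6 -4.7] My [-0.04  2.23 -0.03] x_nose 44.3 lat 0.5 z 0.1202 14.75
```

```bash
python3 -m creep '[[[0,0,0],[-0.07,0,-0.02],1],[[0,0,0],[-0.15,0,-0.04],1],[[0,0,0],[-0.15,0,-0.04],1]]' >/dev/null && python3 chk.py 16.5 && python3 -m creep '[[[0,0,0],[-0.05,0,-0.02],1],[[0,0,0],[-0.1,0,-0.03],1],[[0,0,0],[-0.1,0,-0.03],1]]' >/dev/null && python3 chk.py 17.5 && python3 -m creep '[[[0,0,0],[-0.05,0,-0.02],1],[[0,0,0],[-0.1,0,-0.03],1],[[0,0,0],[-0.1,0,-0.03],1]]' >/dev/null && python3 chk.py 18
```

```text
F [15.2  0.2 -5.2] My [-0.05  2.63 -0.01] x_nose 44.6 lat 0.5 z 0.1203 15.125
F [16.5 -0.5 -4.7] My [-0.06  2.85  0.02] x_nose 44.7 lat 0.5 z 0.1202 15.5
F [16.4  0.8 -5.4] My [-0.03  3.09  0.01] x_nose 44.9 lat 0.5 z 0.1203 15.875
```

```bash
python3 -m creep '[[[0,0,0],[-0.05,0,-0.02],1],[[0,0,0],[-0.1,0,-0.03],1],[[0,0,0],[-0.1,0,-0.03],1]]' >/dev/null && python3 chk.py 18.5 && python3 -m creep '[[[0,0,0],[-0.05,0,-0.02],1],[[0,0,0],[-0.1,0,-0.03],1],[[0,0,0],[-0.1,0,-0.03],1]]' >/dev/null && python3 chk.py 18.5;  python3 -m creep '[[[0,0,0],[0,0,0],1]]' >/dev/null; python3 chk.py 18
```

```text
F [19.2 -0.2 -4.1] My [-0.08  3.31 -0.01] x_nose 45.0 lat 0.5 z 0.1203 16.25
F [19.6  0.1 -3.5] My [-0.06  3.27  0.01] x_nose 45.0 lat 0.5 z 0.1203 16.375
```

```bash
python3 -m creep '[[[0,0,0],[0.2,0,0.06],1],[[0,0,0],[0.4,0,0.12],1],[[0,0,0],[0.4,0,0.12],1]]' >/dev/null; python3 chk.py 18;  python3 -m creep '[[[0,0,0],[0.15,0,0.04],1],[[0,0,0],[0.3,0,0.08],1],[[0,0,0],[0.3,0,0.08],1]]' >/dev/null; python3 chk.py 18
```

```text
F [12.5  0.8 -4.3] My [-0.06  2.22  0.01] x_nose 44.9 lat 0.5 z 0.1203 16.75
F [ 8.   0.1 -3.1] My [-0.07  1.45  0.05] x_nose 44.8 lat 0.5 z 0.1203 17.125
```

```bash
python3 -m creep '[[[0,0,0],[0.2,0,0.02],1],[[0,0,0],[0.45,0,0.05],1],[[0,0,0],[0.45,0,0.05],1]]' >/dev/null; python3 chk.py 18
```

```text
F [-2.4  1.1  7.4] My [-0.12 -0.28 -0.04] x_nose 44.7 lat 0.5 z 0.1204 17.5
```

```bash
python3 -m creep '[[[0,0,0],[-0.1,0,0.06],1],[[0,0,0],[-0.1,0,0.06],1]]' >/dev/null; python3 chk.py 18; python3 -m creep '[[[0,0,0],[0,0,0],0.8],[[0,0,0],[0,0,0],0.6],[[0,0,0],[0,0,0],0.6],[[0,0,0],[0,0,0],0.6]]'; python3 chk.py 18
```

```text
F [ 1.   0.5 -0.3] My [-0.08  0.39 -0.02] x_nose 44.7 lat 0.5 z 0.1202 17.75
time_s: 18.25
tcp_pos: [0.5401, -0.0104, 0.1202]
tcp_rot: [0.091, 0.996, -0.0, 0.0]
contact_force: [0.2, -0.5, 0.4]
finger_gap: 0.4
gripper_force: 0.0
F [-0.3 -0.5 -0.4] My [-0.   -0.02  0.02] x_nose 45.1 lat 0.5 z 0.1202 18.25
```

```bash
python3 -m creep '[[[0,0,0],[0,0,-2],0.6],[[0,0,0],[0,0,-4],0.6],[[0,0,0],[0,0,-4],0.6],[[0,0,0],[3,0,-4],1],[[0,0,0],[3,0,-4],1],[[0,0,0],[3,0,-4],1],[[0,0,0],[3,0,-4],1],[[0,0,0],[3,0,-1],1],[[0,0,0],[3,0,0.5],1],[[0,0,0],[3,0,0.5],1]]' 20; python3 -m creep '[[[0,0,0],[-0.4,0,0],1],[[0,0,0],[-0.8,0,0],1],[[0,0,0],[-0.8,0,0],1]]' >/dev/null; python3 chk.py 5 && python3 -m creep '[[[0,0,0],[-0.2,0,0],1],[[0,0,0],[-0.4,0,0],1],[[0,0,0],[-0.4,0,0],1]]' >/dev/null; python3 chk.py 5
```

```text
time_s: 19.5
tcp_pos: [0.5097, -0.0049, 0.1139]
tcp_rot: [0.091, 0.996, 0.0, -0.001]
contact_force: [-0.5, 0.6, 0.4]
finger_gap: 0.008
gripper_force: 0.0
F [0.5 1.  0.1] My [-0.01  0.02 -0.03] x_nose 24.0 lat 0.5 z 0.1157 19.875
F [-0.5  0.2 -0.1] My [ 0.03 -0.04  0.01] x_nose 27.0 lat 0.5 z 0.1151 20.25
```

```bash
python3 -m creep '[[[0,0,0],[-0.1,0,0],1],[[0,0,0],[-0.2,0,0],1],[[0,0,0],[-0.2,0,0],1]]' >/dev/null; python3 chk.py 6 && python3 -m creep '[[[0,0,0],[-0.1,0,0],1],[[0,0,0],[-0.2,0,0],1],[[0,0,0],[-0.2,0,0],1]]' >/dev/null&& python3 chk.py 6 && python3 -m creep '[[[0,0,0],[-0.1,0,0],1],[[0,0,0],[-0.2,0,0],1],[[0,0,0],[-0.2,0,0],1]]' >/dev/null && python3 chk.py 6 && python3 -m creep '[[[0,0,0],[-0.1,0,0],1],[[0,0,0],[-0.2,0,0],1],[[0,0,0],[-0.2,0,0],1]]' >/dev/null && python3 chk.py 6
```

```text
F [ 4.9  0.3 -4.3] My [-0.03  0.83 -0.05] x_nose 27.3 lat 0.5 z 0.1148 20.625
F [ 8.8 -0.1 -7.9] My [ 0.05  1.56 -0.07] x_nose 27.3 lat 0.5 z 0.1147 21.0
```

```bash
python3 -m creep '[[[0,0,0],[-0.1,0,-0.05],1],[[0,0,0],[-0.2,0,-0.1],1],[[0,0,0],[-0.2,0,-0.1],1]]' >/dev/null; python3 chk.py 14 && python3 -m creep '[[[0,0,0],[-0.1,0,-0.05],1],[[0,0,0],[-0.2,0,-0.1],1],[[0,0,0],[-0.2,0,-0.1],1]]' >/dev/null&& python3 chk.py 15.5 && python3 -m creep '[[[0,0,0],[-0.1,0,-0.03],1],[[0,0,0],[-0.1,0,-0.03],1],[[0,0,0],[-0.1,0,-0.03],1]]' >/dev/null && python3 chk.py 16
```

```text
F [11.5  0.  -3.8] My [ 0.04  1.91 -0.01] x_nose 27.4 lat 0.4 z 0.1147 21.375
F [13.1 -0.3 -1. ] My [0.02 2.2  0.  ] x_nose 27.4 lat 0.5 z 0.1148 21.75
F [15.2  0.2 -0.9] My [-0.05  2.53 -0.02] x_nose 27.4 lat 0.5 z 0.1148 22.125
```

```bash
python3 -m creep '[[[0,0,0],[-0.1,0,-0.03],1],[[0,0,0],[-0.2,0,-0.06],1],[[0,0,0],[-0.2,0,-0.06],1]]' >/dev/null; python3 chk.py 17; python3 -m creep '[[[0,0,0],[0.5,0,0.1],1],[[0,0,0],[1.5,0,0.1],1],[[0,0,0],[3.5,0,0],1],[[0,0,0],[3.5,0,0],1],[[0,0,0],[3.5,0,-4],1],[[0,0,0],[5,0,-9],1],[[0,0,0],[5,0,-9],1],[[0,0,0],[5,0,-9],1]]'
python3 - <<'E'
from h import *
w=grab('wrist','w9'); d=grab('side','d9')
c=proj(w,[.53,-.009,.1]).astype(int);print(c);f=lambda im,c:cv2.resize(im['pixels'][max(0,c[1]-60):c[1]+60,c[0]-80:c[0]+80,::-1],(400,300),interpolation=cv2.INTER_CUBIC)
cv2.imwrite('pics/g9.png',np.hstack([f(w,c),f(d,proj(d,[.54,-.01,.1]).astype(int))]))
E
```

```text
F [16.8  0.3 -1.2] My [-0.02  3.04 -0.01] x_nose 27.5 lat 0.4 z 0.1149 22.5
time_s: 23.5
tcp_pos: [0.4848, -0.0003, 0.208]
tcp_rot: [0.091, 0.996, -0.0, 0.001]
contact_force: [0.6, -1.0, 0.1]
finger_gap: 0.003
gripper_force: 0.0
[251 238]
```

View pics/g9.png

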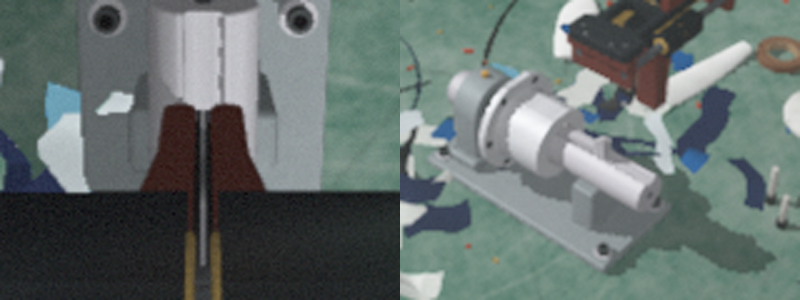

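The side view shows the key wedged in the keyseat: its head stands on the shaft at (602,147), the shank runs into the hub, and the gripper is clear. A 16.8 N test push did not move it.

```bash
python3 -c "
from plant import robot
print(robot.sign_off())"
```

```text
the job is handed in; nothing more can be done
None
```

The taper key is wedged in the hub's keyway, driven in with about 19.5 N; a 16.8 N test push on its head moved it no more than about 0.1 mm, and the job is handed in with the robot clear at about 24 s.

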